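# Set the red bell timer on the lot-viewing table

### The arm

A 6-joint arm with a two-finger parallel gripper is mounted at the origin on the work surface. World frame = base frame: x ahead of the robot, y to its left, z up, the work surface at z = 0. Lengths are in m, angles in rad, forces in N, time in s.
With the tool pointing down it reaches from about 0.35 to 0.85 m from the base axis. Payload 8.1 kg.
Tool frame: the origin (TCP) lies on the centre line of the jaws, within the pads' length; the fingertips stand robot.tip_reach ahead of it and the grasp point (between the pads) lies 5 mm behind it (robot.tip_reach is the distance from the TCP to the fingertips, in m); z points along the fingers, y is the direction in which the jaws open and shut (so a half turn about z gives the same grasp; the last joint's range is limited). The gripper opens to 93 mm and grips with 3 to 60 N. Pads are 15 mm wide; open, the fingers measure 128 mm over their backs; the gripper's body (75 mm by 188 mm) begins 65 mm behind the grasp point.
Start: joints at [-0.085, 0.13, 1.488, -0, 1.523, -0.085], TCP at [0.6, 0, 0.233] pointing down, gripper open.
Joint ranges: [-2.96, 2.96], [-0.89, 2.26], [0.02, 2.5], [-1.34, 4.48], [0, 2.73], [-2.66, 2.66]. Speed limits (rad/s): [2.39, 2.39, 2.79, 3.14, 3.14, 3.14].

### API

Orientations are given as a rotation vector (axis times angle).
In Python, from plant import sensors, read_camera, robot gives the robot as it stands.
- The arm moves only by the tool play_rows, never from a script. Its argument "series" is a list that holds one entry, the list of rows, each a list of 5 numbers: the closure, from -1 (fully open) to 1 (shut), then the shift along the world's x, y, z in m, then the turn about the world's z in rad. A call has 1 to 8 rows; each row is the pose to reach, as a shift and turn from the pose commanded when the call began; what a row does not reach only later rows make up. A row lasts 1/10 s, in which the tool goes at most 50 mm and 8.59 degrees, less where a joint would pass 70% of its speed; a pose out of reach is approached as far as the arm can. A call with a gripper value outside its range is refused whole. The fingers move at their own pace and stop on an object; "force" is the grip in N (left out, the last holds). Time passes only in rows, so rows that repeat a pose let the fingers close. It gives the time, the measured TCP pose, the force and the opening at its end, in the units of the state.
- sensors.read_state(): the state, without advancing time (a new reading comes with each control period).
- read_camera(name): name is "scene" or "side" or "wrist"; returns a dict with "color" (480x640x3 uint8, red, green, blue), "range_z" (480x640 float32, m along the optical axis (not along the pixel's ray), 0 where there is no reading), "intrinsics" (3x3 intrinsics, pixels), "rvec" (rotation vector, rad) and "tvec" (3), from world to camera coordinates, as OpenCV has them. Camera axes: x right, y down, z forward; pixel columns grow to the right and rows downward; lengths in m; the calibration is good to about 2 mm. A picture is of the moment at which its call begins.
- robot.close_job(): hands the job in, once; it reports no verdict.
The state is a dict: "t": time; "q": joint angles; "dq": joint speeds; "joint_torque": joint torques, N m; "tool_pos": TCP position; "orientation": TCP orientation; "force": force on the tool from outside, world axes, zero at the start; "wrist_torque": the same for the moment, N m; "opening": finger opening in m.
Only numpy, scipy, OpenCV 4.12 (cv2) and the standard library are available. Lean on these libraries where they do the work, as an engineer would, in place of code of your own. Each camera call takes 0.05 s, during which the arm holds its last target.

### The job

Set the red bell timer for a ten-minute lot viewing: twist its dial clockwise past the orange 15-minute top mark to wind the bell, then turn it back down to the blue 10-minute mark and let go. Leave the green timer's dial as it is set, and do not shift or knock over the porcelain doorknob standing between the timers.

Things in the scene. Friction and masses are not known exactly. Their poses are not given: they have to be found in the camera images.
- red_dial (a joint): Red timer's dial angle, rad: 0 = yellow pointer at the 0 mark, growing clockwise seen from above, 6 degrees (0.105 rad) a minute. Long black marks at 0 and 5 minutes, wide blue mark at 10 (1.047), wide orange top mark at 15 (1.571), hard stop at 18 (1.885). Starts between 3 and 6 minutes. Light friction (0.04 N m), no spring: it stays where it is left.
- red_dial_grip (a point): Grip of the black dial on the red timer (a red drum 114 mm wide, 38 mm high, white face, fast on the table). The grip is a bar 50 mm long (x), 14 mm thick (y), on a 62 mm disc; bar top 83 mm, disc top 47 mm above the table. The point lies on the dial's upright axis, 73 mm above the table, and turns with the dial; the yellow pointer is at the bar's -x end.
- green_dial_pointer (a point): Pointer tip of the green timer's dial, 47 mm above the table; that dial's axis lies 37 mm along this point's own +x. The green timer is the same as the red one but for its green drum. Its dial is not to be turned.
- doorknob: Loose white porcelain doorknob, 62 mm across and 55 mm high, standing on its round brass rose (68 mm) between the two timers; origin at the centre of its underside, z up. It is not to be shifted.
Mind the look-alikes: they are no part of the job. What is shaped like the part that bears red_dial but purple is not meant.

How it is judged:
On the way:
1. the red dial is turned past its 15-minute top mark (value of joint red_dial above 1.571 rad), for 0.1 s.
At the end, for the whole second after the job is handed in: After having been past the 15-minute mark, the red dial rests at the 10-minute mark (1.047 rad, within 0.183 rad or 10.5 degrees either way); the green dial's pointer is within 8 mm of where it started; the doorknob stands upright (within 0.2 rad) within 15 mm of where it started (value of joint red_dial between 0.864 and 1.23 rad and velocity of joint red_dial between -0.05 and 0.05 rad/s and distance of green_dial_pointer from where it was at the start of the episode below 0.008 m and distance of doorknob from where it was at the start of the episode below 0.015 m and angle between doorknob's own z axis and vertical below 0.2 rad); the robot touches nothing.
It fails at once if the green timer's dial is turned (its pointer moves more than 8 mm) (distance of green_dial_pointer from where it was at the start of the episode above 0.008 m).
It fails at once if the doorknob is shifted more than 15 mm or tipped more than 0.2 rad (distance of doorknob from where it was at the start of the episode above 0.015 m or angle between doorknob's own z axis and vertical above 0.2 rad).
It also fails if it takes over 32 s, if anything falls off the work surface, if the arm or the gripper's body presses on something with over 40 N, if the wrist force passes 120 N, or if a joint passes its speed limit or range.

## Working session

There is one attempt and no reset: what is moved stays moved. The work goes in short steps, Python scripts to look and compute and a tool call to move; the robot and the scene stay as the last step left them, time stands still between calls to the robot, and variables do not carry over. Pictures are saved under pics/ and viewed, and the job is handed in when it is done.

Besides the shell and the picture viewer there is one more tool, called after "Request:" in YAML: its name, and indented under it one key for each argument. play_rows: Moves the arm, as the interface text tells. Its arguments: {"type":"object","properties":{"series":{"type":"array","items":{"type":"array","items":{"type":"array","items":{"type":"number"}}}},"force":{"type":"number"}},"required":["series"]}

```bash
mkdir -p pics; ls; python3 - <<'E'
from plant import sensors, read_camera, robot
import cv2,numpy as np
print(sensors.read_state()); print(robot.tip_reach)
for n in ("scene","wrist","side"):
    c=read_camera(n); cv2.imwrite(f"pics/{n}0.png",c["color"][:,:,::-1]); np.savez(f"{n}0.npz",**c)
    R=cv2.Rodrigues(c["rvec"])[0]; print(n,-R.T@np.ravel(c["tvec"]),c["intrinsics"][0,0])
E
```

```text
pics
{'t': 0.0, 'q': array([-8.53897052e-02,  1.31146668e-01,  1.48925127e+00, -4.96677078e-06,
        1.52303823e+00, -8.53729984e-02]), 'dq': array([ 0.0002333 ,  0.0001282 ,  0.00098188, -0.00024003,  0.00250252,
        0.00017361]), 'joint_torque': array([-1.61290725e-03, -5.59853125e+01, -4.91755986e+01,  7.67333270e-02,
        3.59135563e-02, -2.97389461e-04]), 'tool_pos': array([5.99453087e-01, 7.35239950e-05, 2.31611489e-01]), 'orientation': array([-2.22046461e+00, -2.22042805e+00,  1.87068016e-03]), 'force': array([-0.0904882 , -0.30322819, -0.41554261]), 'wrist_torque': array([-0.06050491,  0.06519977,  0.02076075]), 'opening': 0.09322436074894293}
0.014
scene [1.25019625 0.2838902  0.62670493] 588.7745385927864
wrist [0.59974932 0.0665469  0.38285251] 429.6438878743299
side [ 0.45666866 -0.66455762  0.48861311] 442.26666573334614
```

View pics/scene0.png

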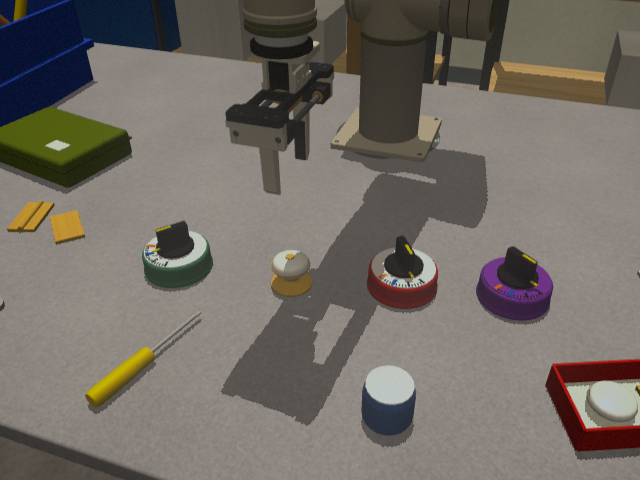

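View pics/wrist0.png

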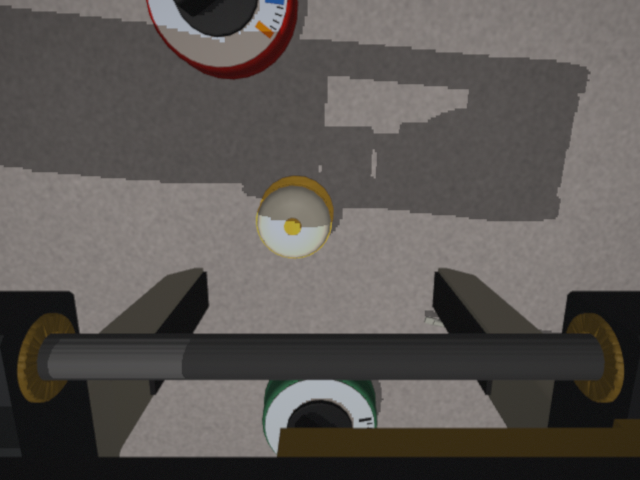

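View pics/side0.png

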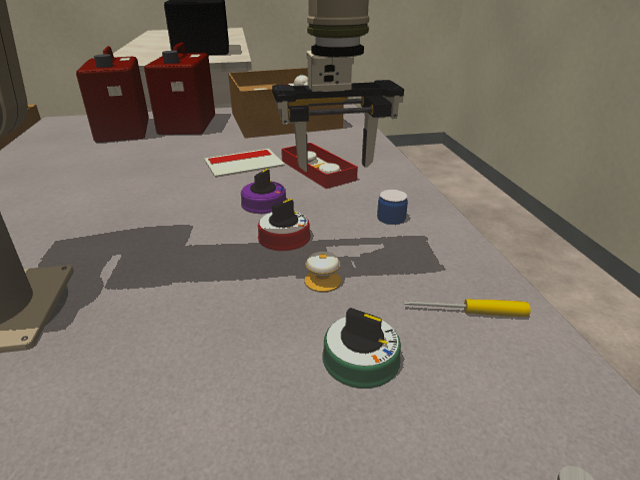

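```bash
cat > h.py <<'E'
import numpy as np,cv2
def ray(c,uv,z):
    R=cv2.Rodrigues(c["rvec"])[0]; C=-R.T@np.ravel(c["tvec"])
    p=cv2.undistortPoints(np.array(uv,float).reshape(-1,1,2),c["intrinsics"],None).reshape(-1,2)
    d=np.c_[p,np.ones(len(p))]@R
    return C+d*((z-C[2])/d[:,2])[:,None]
def cloud(c):
    R=cv2.Rodrigues(c["rvec"])[0]; z=c["range_z"]; v,u=np.mgrid[:480,:640]; K=c["intrinsics"]
    P=np.stack([(u-K[0,2])/K[0,0]*z,(v-K[1,2])/K[1,1]*z,z],-1)
    return (P-np.ravel(c["tvec"]))@R
E
python3 - <<'E'
from h import *
for n,(x0,x1,y0,y1) in dict(scene=(355,450,225,315),side=(245,325,190,255)).items():
    c=np.load(n+"0.npz"); im=c["color"]; hsv=cv2.cvtColor(im,cv2.COLOR_RGB2HSV); W=cloud(c)
    cv2.imwrite(f"pics/{n}crop.png",cv2.resize(im[y0:y1,x0:x1,::-1],None,fx=7,fy=7,interpolation=cv2.INTER_NEAREST))
    roi=np.zeros((480,640),bool); roi[y0:y1,x0:x1]=1
    w=W[roi]; 
    for lo,hi in((.005,.2),(.034,.042),(.044,.050),(.078,.088)):
        m=roi&(W[:,:,2]>lo)&(W[:,:,2]<hi); p=W[m]
        print(n,lo,m.sum(),p.min(0).round(4),p.max(0).round(4),p.mean(0).round(4))
    m=roi&(W[:,:,2]>.077)&(W[:,:,2]<.09)
    r=cv2.minAreaRect(W[m][:,:2].astype(np.float32)*1000);print("bar",r)
    v,u=np.nonzero(roi&(hsv[:,:,0]>22)&(hsv[:,:,0]<35)&(hsv[:,:,1]>150)&(hsv[:,:,2]>90))
    for a,b in zip(u,v): print(a,b,W[b,a].round(3),end=' ')
    print()
E
```

```text
scene 0.005 3626 [0.4195 0.0667 0.005 ] [0.5834 0.2145 0.0873] [0.5465 0.1617 0.0395]
scene 0.034 1427 [0.4725 0.1042 0.034 ] [0.5821 0.2127 0.042 ] [0.5417 0.1606 0.0397]
scene 0.044 499 [0.4949 0.1274 0.0441] [0.5635 0.1914 0.05  ] [0.5341 0.1578 0.0479]
scene 0.078 219 [0.5046 0.1396 0.0782] [0.5487 0.1763 0.0873] [0.5287 0.1585 0.0832]
bar ((526.1360473632812, 158.37277221679688), (51.737728118896484, 14.864224433898926), 34.29632568359375)
405 244 [0.525 0.158 0.084] 406 244 [0.523 0.159 0.084] 407 244 [0.524 0.161 0.084] 405 245 [0.531 0.159 0.087] 406 245 [0.527 0.16  0.085] 407 245 [0.529 0.162 0.086] 408 245 [0.526 0.163 0.084] 405 246 [0.53  0.159 0.084] 406 246 [0.531 0.161 0.085] 407 246 [0.529 0.162 0.085] 408 246 [0.529 0.163 0.085] 406 247 [0.534 0.161 0.086] 407 247 [0.532 0.162 0.085] 408 247 [0.531 0.164 0.085] 409 247 [0.53  0.165 0.084] 407 248 [0.535 0.163 0.085] 408 248 [0.534 0.164 0.085] 409 248 [0.534 0.166 0.085] 407 249 [0.536 0.163 0.084] 408 249 [0.536 0.165 0.085] 409 249 [0.537 0.167 0.086] 410 249 [0.535 0.168 0.085] 408 250 [0.542 0.166 0.087] 409 250
[... 1139 characters left out ...]
.0819]
bar ((522.4241943359375, 156.0186004638672), (50.62278747558594, 14.800430297851562), 34.036888122558594)
288 199 [0.537 0.174 0.082] 289 199 [0.539 0.171 0.084] 290 199 [0.541 0.17  0.084] 291 199 [0.543 0.17  0.084] 285 200 [0.543 0.315 0.012] 286 200 [0.533 0.171 0.082] 287 200 [0.534 0.167 0.084] 288 200 [0.536 0.167 0.083] 289 200 [0.538 0.165 0.084] 283 201 [0.526 0.167 0.082] 284 201 [0.528 0.163 0.084] 285 201 [0.53  0.162 0.084] 286 201 [0.531 0.16  0.085] 287 201 [0.534 0.164 0.083] 283 202 [0.525 0.159 0.084] 284 202 [0.527 0.158 0.084] 285 202 [0.529 0.16  0.083] 294 212 [0.549 0.176 0.049] 295 212 [0.551 0.174 0.05 ] 296 212 [0.554 0.177 0.048] 294 213 [0.549 0.172 0.049]
```

View pics/scenecrop.png

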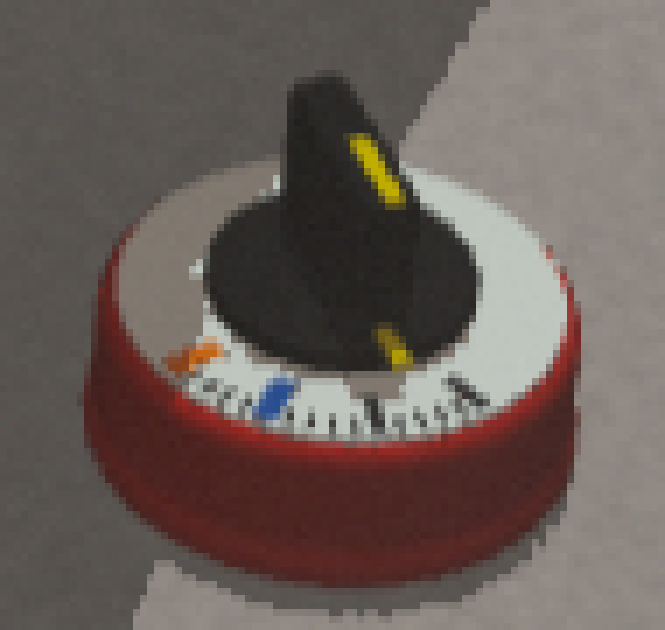

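```bash
python3 - <<'E'
from h import *
c=np.load("scene0.npz");P=ray(c,[(394.2,282.3),(382.9,276.3),(408.4,284.3),(421.4,281.1)],.0385)
q=ray(c,[(411,275)],.047)
C=np.array([.526,.158])
for p in [*P,*q]: d=p[:2]-C; print(p.round(4),np.degrees(np.arctan2(d[1],d[0])).round(1),np.hypot(*d).round(3))
c=np.load("scene0.npz");W=cloud(c)
m=(W[:,:,2]>.005)&(W[:,:,2]<.06)
for n,(u,v,r) in dict(knob=(291,272,26),purple=(515,287,42)).items():
    s=np.zeros((480,640),bool); s[v-r:v+r,u-r:u+r]=1; p=W[s&m]; print(n,np.percentile(p,[2,98],axis=0).round(3))
E
```

```text
[0.5654 0.1537 0.0385] -6.2 0.04
[0.5571 0.1336 0.0385] -38.1 0.04
[0.5629 0.1754 0.0385] 25.2 0.041
[0.5489 0.1926 0.0385] 56.5 0.042
[0.55   0.1758 0.047 ] 36.6 0.03
knob [[ 0.559 -0.04   0.005]
 [ 0.608  0.016  0.056]]
purple [[0.463 0.278 0.007]
 [0.548 0.38  0.056]]
```

Request:
play_rows:
  series:
    - [[-0.3, -0.02, 0.03, 0, 0.15], [-0.3, -0.04, 0.07, 0, 0.3], [-0.3, -0.06, 0.11, 0, 0.45], [-0.3, -0.075, 0.15, 0, 0.6], [-0.3, -0.075, 0.157, 0, 0.75], [-0.3, -0.075, 0.157, 0, 0.9], [-0.3, -0.075, 0.157, 0, 1.05], [-0.3, -0.075, 0.157, 0, 1.2]]
  force: 20

```text
t: 0.95
tool_pos: [0.5247, 0.1573, 0.2323]
orientation: [-0.568, -3.089, 0.0]
force: [0.3, 0.2, 0.2]
opening: 0.0603
```

Request:
play_rows:
  series:
    - [[-0.3, 0, 0, 0, 0.15], [-0.3, 0, 0, 0, 0.3], [-0.3, 0, 0, 0, 0.45], [-0.3, 0, 0, 0, 0.6], [-0.3, 0, 0, 0, 0.75], [-0.3, 0, 0, 0, 0.9], [-0.3, 0, 0, 0, 0.96], [-0.3, 0, 0, 0, 0.96]]

```text
t: 1.75
tool_pos: [0.5248, 0.157, 0.2323]
orientation: [0.913, -3.005, -0.0]
force: [-0.4, 0.1, 0.5]
opening: 0.0603
```

```bash
python3 - <<'E'
from plant import sensors, read_camera
import cv2,numpy as np
from h import *
s=sensors.read_state();print(s["t"],s["q"].round(3),s["tool_pos"],s["opening"],cv2.Rodrigues(s["orientation"])[0].round(3))
c=read_camera("wrist"); cv2.imwrite("pics/wrist1.png",c["color"][:,:,::-1]); np.savez("wrist1.npz",**c)
W=cloud(c); m=(W[:,:,2]>.078)&(W[:,:,2]<.09)&(np.hypot(W[:,:,0]-.525,W[:,:,1]-.157)<.04)
print(m.sum(),cv2.minAreaRect(W[m][:,:2].astype(np.float32)*1000))
E
```

```text
1.75 [ 0.197 -0.01   1.635 -0.     1.517 -1.964] [0.52481463 0.15696508 0.23229402] 0.060292941325237985 [[-0.831 -0.556 -0.001]
 [-0.556  0.831 -0.   ]
 [ 0.001  0.    -1.   ]]
1326 ((523.6454467773438, 157.69451904296875), (49.88898849487305, 14.001416206359863), 34.04404067993164)
```

View pics/wrist1.png

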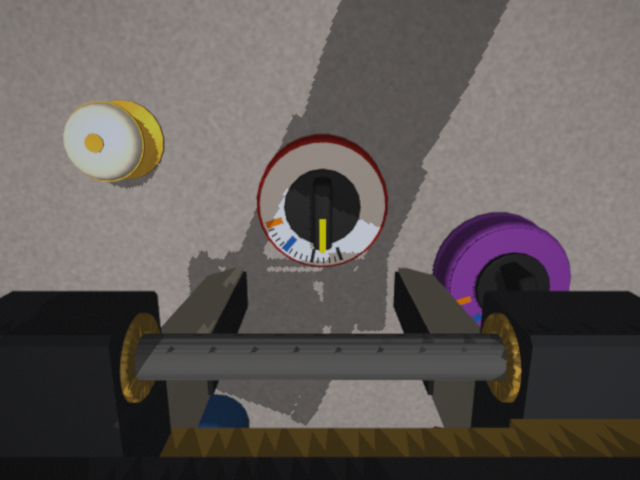

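The wrist view shows the bar upright at pixel (322, 205), with the yellow pointer at (322, 235). It measures 49.9 × 14.0 mm, as specified, and the jaws line up with it. The knob (105, 140) and the purple look-alike (505, 265) are clear of the fingers, so I'm descending.

Request:
play_rows:
  series:
    - [[-0.3, -0.001, 0.0005, -0.04, 0], [-0.3, -0.001, 0.0005, -0.08, 0], [-0.3, -0.001, 0.0005, -0.12, 0], [-0.3, -0.001, 0.0005, -0.145, 0], [-0.3, -0.001, 0.0005, -0.163, 0], [-0.3, -0.001, 0.0005, -0.163, 0], [-0.3, -0.001, 0.0005, -0.163, 0]]

```text
t: 2.5
tool_pos: [0.524, 0.1575, 0.0699]
orientation: [0.91, -3.006, -0.0]
force: [0.7, -0.8, 0.9]
opening: 0.0603
```

Request:
play_rows:
  series:
    - [[1, 0, 0, 0, 0], [1, 0, 0, 0, 0], [1, 0, 0, 0, 0], [1, 0, 0, 0, 0], [1, 0, 0, 0, 0], [1, 0, 0, 0, 0], [1, 0, 0, 0, 0]]
  force: 20

```text
t: 3.2
tool_pos: [0.5238, 0.1579, 0.0697]
orientation: [0.912, -3.006, -0.001]
force: [-1.4, 2.2, 1.5]
opening: 0.0141
```

Request:
play_rows:
  series:
    - [[1, 0, 0, 0, -0.1], [1, 0, 0, 0, -0.22], [1, 0, 0, 0, -0.34], [1, 0, 0, 0, -0.46], [1, 0, 0, 0, -0.58], [1, 0, 0, 0, -0.7], [1, 0, 0, 0, -0.7]]

```text
t: 3.9
tool_pos: [0.5237, 0.1581, 0.0697]
orientation: [-0.177, -3.136, -0.001]
force: [-1.5, 3.5, 4.0]
opening: 0.0137
```

Request:
play_rows:
  series:
    - [[1, 0, 0, 0, -0.12], [1, 0, 0, 0, -0.24], [1, 0, 0, 0, -0.36], [1, 0, 0, 0, -0.48], [1, 0, 0, 0, -0.58], [1, 0, 0, 0, -0.63], [1, 0, 0, 0, -0.63], [1, 0, 0, 0, -0.63]]

```text
t: 4.7
tool_pos: [0.5238, 0.1583, 0.0697]
orientation: [-1.131, -2.93, -0.002]
force: [-2.2, 4.7, 2.6]
opening: 0.0141
```

```bash
python3 - <<'E'
from plant import sensors, read_camera
from h import *
s=sensors.read_state();print(s["t"],s["q"].round(3),s["wrist_torque"])
R=cv2.Rodrigues(s["orientation"])[0]; print("jaw az",np.degrees(np.arctan2(R[1,1],R[0,1])))
ims=[]
for n,(x0,y0) in dict(scene=(350,220),side=(235,185)).items():
    c=read_camera(n); np.savez(n+"2.npz",**c); ims.append(cv2.resize(c["color"][y0:y0+90,x0:x0+100,::-1],None,fx=4,fy=4,interpolation=cv2.INTER_NEAREST))
cv2.imwrite("pics/c2.png",np.hstack(ims))
E
```

```text
4.7 [ 1.990e-01  1.300e-01  1.798e+00  1.000e-03  1.214e+00 -6.360e-01] [ 0.91176749  0.37251399 -0.03164545]
jaw az 47.792864503767
```

View pics/c2.png

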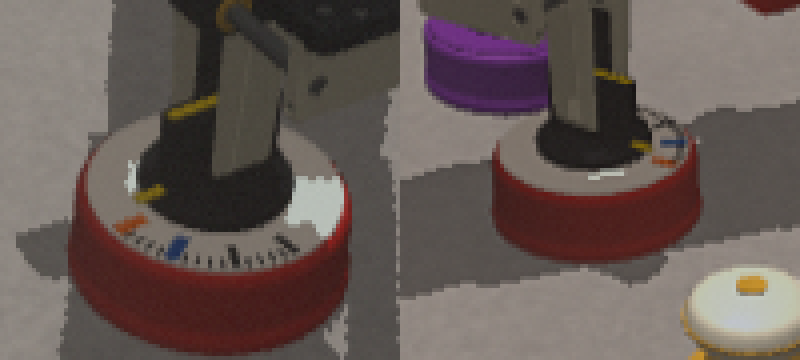

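```bash
python3 - <<'E'
from h import *
for n,w,(x0,y0),k in (("scene2",0,(350,220),[(150,193)]),):
    c=np.load(n+".npz"); 
    p=ray(c,[(350+150/4,220+194/4)],.0475); m=ray(c,[(350+132/4,220+226/4),(350+179/4,220+249/4),(350+235/4,220+256/4),(350+289/4,220+243/4)],.0385)
    for q in [*p,*m]:
        for C in ((.5237,.158),(.526,.158)): d=q[:2]-C; print(np.degrees(np.arctan2(d[1],d[0])).round(1),np.hypot(*d).round(3),end='  ')
        print()
E
```

```text
-40.8 0.031  -43.8 0.029  
-35.5 0.042  -37.4 0.04  
-4.9 0.041  -5.2 0.039  
24.8 0.042  26.2 0.04  
56.1 0.043  58.7 0.042
```

The pointer is about 6° past orange. I'll add a little margin, hold, then turn back to blue at about -5.5°.

Request:
play_rows:
  series:
    - [[1, 0, 0, 0, -0.05], [1, 0, 0, 0, -0.08], [1, 0, 0, 0, -0.08], [1, 0, 0, 0, -0.08], [1, 0, 0, 0, -0.08]]

```text
t: 5.3
tool_pos: [0.5238, 0.1583, 0.0697]
orientation: [-1.247, -2.883, -0.002]
force: [-2.1, 5.4, 1.8]
opening: 0.0138
```

Request:
play_rows:
  series:
    - [[1, 0, 0, 0, 0.1], [1, 0, 0, 0, 0.22], [1, 0, 0, 0, 0.34], [1, 0, 0, 0, 0.46], [1, 0, 0, 0, 0.58], [1, 0, 0, 0, 0.68], [1, 0, 0, 0, 0.72], [1, 0, 0, 0, 0.72]]

```text
t: 6.1
tool_pos: [0.5237, 0.1582, 0.0697]
orientation: [-0.15, -3.137, -0.001]
force: [-3.6, 4.7, 2.2]
opening: 0.0137
```

Request:
play_rows:
  series:
    - [[1, 0, 0, 0, 0], [1, 0, 0, 0, 0], [-0.3, 0, 0, 0, 0], [-0.3, 0, 0, 0, 0], [-0.3, 0, 0, 0, 0], [-0.3, 0, 0, 0, 0], [-0.3, 0, 0, 0, 0]]

```text
t: 6.8
tool_pos: [0.524, 0.1574, 0.0696]
orientation: [0.158, 3.138, -0.0]
force: [-0.4, -0.3, -0.1]
opening: 0.0492
```

Request:
play_rows:
  series:
    - [[-0.3, 0, 0, 0.02, 0], [-0.3, 0, 0, 0.05, 0], [-0.3, 0, 0, 0.09, 0], [-0.3, 0, 0, 0.13, 0], [-0.3, 0, 0, 0.163, 0], [-0.3, 0, 0, 0.163, 0], [-0.3, 0, 0, 0.163, 0]]

```text
t: 7.5
tool_pos: [0.5246, 0.1576, 0.2336]
orientation: [0.158, 3.135, 0.001]
force: [-0.9, -0.0, -1.4]
opening: 0.0605
```

```bash
python3 - <<'E'
from plant import sensors, read_camera
from h import *
s=sensors.read_state();print(s["t"],s["force"])
R=cv2.Rodrigues(s["orientation"])[0]; print("jaw az",np.degrees(np.arctan2(R[1,1],R[0,1])))
c=read_camera("wrist"); cv2.imwrite("pics/wrist3.png",c["color"][:,:,::-1]); np.savez("wrist3.npz",**c)
W=cloud(c); m=(W[:,:,2]>.078)&(W[:,:,2]<.09)&(np.hypot(W[:,:,0]-.525,W[:,:,1]-.157)<.04)
print(m.sum(),cv2.minAreaRect(W[m][:,:2].astype(np.float32)*1000))
c=read_camera("scene"); cv2.imwrite("pics/scene3.png",c["color"][:,:,::-1]); np.savez("scene3.npz",**c)
a=np.load("scene0.npz")["color"].astype(int); d=abs(a-c["color"]).max(2)
print("diff green",(d[215:290,135:215]>40).sum(),"knob",(d[245:300,265:318]>40).sum())
E
```

```text
7.5 [-8.66650028e-01 -3.57460578e-04 -1.39821469e+00]
jaw az 84.22854246099499
1266 ((523.5352172851562, 157.8904571533203), (13.283928871154785, 49.76193618774414), 84.25623321533203)
diff green 0 knob 599
```

View pics/wrist3.png

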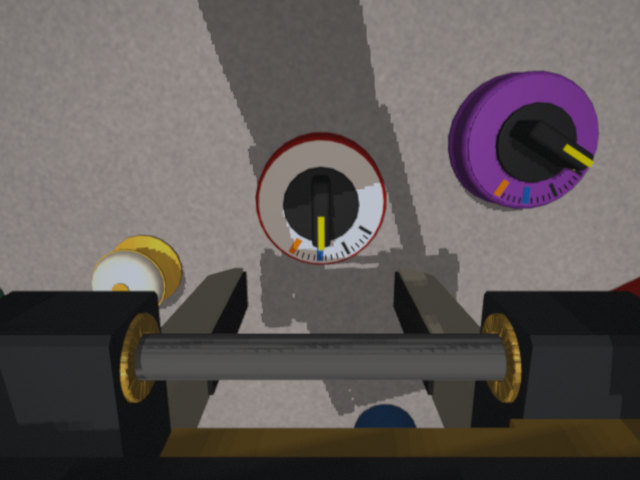

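View pics/scene3.png

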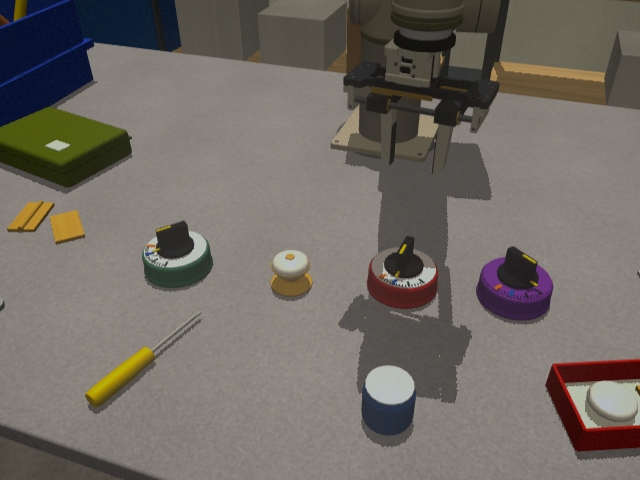

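The wrist view shows the pointer (322, 235) in line with the blue mark (320, 255). In the scene view the knob (291, 272) and green timer (177, 255) are where they were; the knob's pixel difference comes from the arm's shadow moving. Handing in.

```bash
python3 -c "
from plant import robot; print(robot.close_job())"
```

```text
the job is handed in; nothing more can be done
None
```

I gripped the red dial's bar and turned it clockwise past the orange 15-minute mark. I then turned it back to the blue 10-minute mark, let go and lifted clear, and handed the job in at about 7.6 s.

- **Past the top mark:** a camera check put the pointer about 6° past orange. I then turned about 5° more and held it there. I did not measure again after that extra turn, but the measured tool angle followed the command.
- **Final setting:** the bar now lies at -5.7°. The blue mark measures about -5° to -6°, so it is well inside the 10.5° tolerance. The pointer lines up with blue in the wrist picture.
- **Green timer:** its pixels in the scene view have not changed since the start.
- **Doorknob:** it stands upright at the same pixel position. Its image region did differ in 599 pixels; I put this down to the arm's shadow moving off it, and I did not measure its position separately.
- **Gripper:** open, more than 10 cm above the timer and touching nothing.

The scene and side cameras disagreed by about 4 mm on the dial's centre. I used the wrist camera's value, which showed the bar at its stated size.

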